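# Square the blanks and feed them under the bench press

## Robot

A 6-joint arm with a two-finger parallel gripper is mounted at the origin on the work surface. World frame = base frame: x ahead of the robot, y to its left, z up, the work surface at z = 0. Lengths are in m, angles in degrees, forces in N, time in s.
With the tool pointing down it reaches from about 0.4 to 0.825 m from the base axis. Payload 7 kg.
Tool frame: the origin (TCP) lies midway between the tips of the shut fingers; the grasp point (between the pads) lies 19 mm behind it (r.grip_depth is the distance from the TCP to the grasp point, in m); z points along the fingers, y is the line along which they close (so a half turn about z gives the same grasp; the last joint's range is limited). The gripper opens to 88 mm and grips with 3 to 60 N. Pads are 19 mm wide; open, the fingers measure 130 mm over their backs; the gripper's body (78 mm by 193 mm) begins 47 mm behind the grasp point.
Start: joints at [-53.566, 20.546, 0.682, 0, -70.136, -16.507], TCP at [0.23, -0.635, 0.227] pointing down, gripper open.
Joint ranges: [-176.03, 176.03], [-82.01, 121.73], [-58.28, 71.71], [-173.87, 95.51], [-174.79, -0.11], [-173.66, 173.66]. Speed limits (degrees/s): [136.94, 136.94, 172.46, 180, 180, 180].

## Interface

Orientations are given as [roll, pitch, yaw] about the fixed x, y, z axes, in that order (R = Rz(yaw) Ry(pitch) Rx(roll)).
In Python, from plant import r, capture, close_job, search_frame, outline_of gives the robot as it stands.
- The arm moves only by the shell command python3 -m creep 'ROWS' [FORCE]. ROWS is JSON, a list of rows, each a list of 7 numbers: the finger opening in mm, from 0 to 87.6, then the shift along the world's x, y, z in units of 25 mm (1.0 is 25 mm), then the turn, a rotation vector about the world's x, y, z in degrees. In form: [[hand, x, y, z, ax, ay, az], ...]. A call has 1 to 8 rows; each row shifts and turns the commanded pose from where the row before left it; what a row does not reach is not made up. A row lasts 1/12 s, in which the tool goes at most 41.7 mm and 7.16 degrees, less where a joint would pass 70% of its speed; a pose out of reach is approached as far as the arm can. A call is refused whole if a number of a shift passes 1 or a number of a turn 7.16, either way. A call with a gripper value outside its range is refused whole. The fingers move at their own pace and stop on an object; FORCE is the grip in N (left out, the last holds). Time passes only in rows, so rows that do not move let the fingers close. It gives the time, the measured TCP pose, the force, the opening and the grip force at its end, in the units of the state.
- r.get_state(): the state, without advancing time (a new reading comes with each control period).
- capture(name): name is "side" or "top" or "wrist"; returns a dict with "frame" (480x640x3 uint8, red, green, blue), "K" (3x3 intrinsics, pixels), "k1" (the pictures are not rectified: a ray, as slopes to the right and down, at radius r is drawn at 1 + k1 r^2 times it, then the intrinsics apply), "origin" and "rotation" of the camera in the world. Camera axes: x right, y down, z forward; pixel columns grow to the right and rows downward; lengths in m; the calibration is good to about 2 mm. A picture is of the moment at which its call begins. There is no depth.
- close_job(): hands the job in; it is judged then, once.
Trained networks look in a picture, given as the dict that the camera call returned (one of the last four; its "shot" number tells which), for a name from the list of things; names that differ only in an ending like _2 or _b are one class to them, and where a whole thing is asked for, a point or a joint stands for the part that bears it (a point fixed in the world has none). Each returns a list of dicts, best first, with "conf" (0 to 1); they miss things now and then, are a little off and sometimes report something else, mostly with a low value. They report only what shows in the picture. A call takes as long as a camera call.
- search_frame(picture, target): "bbox" ([left, top, right, bottom] in pixels, round what is visible of it).
- outline_of(picture, target): "region" (480x640 bool, what is visible of it) and "bbox" ([left, top, right, bottom] in pixels, round what is visible of it).
The state is a dict: "time_s": time; "joints": joint angles; "qd": joint speeds; "joint_torque": joint torques, N m; "tcp_pos": TCP position; "eef_rot": TCP orientation; "contact_force": force on the tool from outside, world axes, zero at the start; "moment": the same for the moment, N m; "gripper_width": finger opening in m; "gripper_force": force on a finger pad.
Only numpy, scipy, OpenCV 4.12 (cv2) and the standard library are available. Lean on these libraries where they do the work, as an engineer would, in place of code of your own. Each camera call takes 0.05 s, during which the arm holds its last target. There are 200 camera calls.

## Task

The stack of four brass blanks on the loose carriage is untidy: tap it flush against the carriage's side fence and nose fence before it goes under the press head. Draw back the bolt, slide the carriage along the bed, never lifting it, between the guide rails and under the head until it is fully home against the end stop, then shoot the bolt fully behind it. The blanks must still be flush at the end, and the other things on the bench left where they are.

Things in the scene. Friction and masses are not known exactly. Their poses are not given: they have to be found in the camera images.
- press: Fixed green bench press on a steel feed bed, 160 (x) x 490 mm (y -420 to +70), top 20 mm above the table. Origin on the table straight under the ram; +y = feed direction, from the open loading end to the ram; z up. A spine stands at x -110 to -60, y -45 to +45 mm and bears an overhanging head over x -110 to +80, y -30 to +30, z 140 to 240 mm.
- ram (a point): Centre of the ram's flat underside, 78 mm above the table, over the press's origin, under the head. Beside it a gauge post (x 39 to 49, y -38 to -26 mm of the press) hangs from the head down to 37 mm above the table: a stack that sticks out to that side catches on it.
- mouth (a point): Point on the bed top, mid-path, at press y = -142 mm, where the flared mouth of the two 8 mm high guide rails begins: about 120 mm wide there, narrowing to 86 mm at y = -95 mm, then straight (inner faces x = -43 and +43 mm) as far as the stop. Frame parallel to the press's.
- ledge (a point): Point on the bed top at the face of the low side ledge of the loading end, at press (-56, -279) mm: a straight strip 8 mm high, along y -410 to -148 mm. The carriage can be pushed against it sideways, and nose-first against the shot bolt, so that it stays put while the blanks are tapped.
- stop (a point): Point on the bed top at the middle of the end stop's face, at press y = +38 mm; the carriage's nose meets it when fully home (carriage origin then at press y = -52 mm).
- carriage: Loose aluminium carriage on the bed's loading end: plate 80 (x) x 180 (y) x 12 mm, 0.6 kg. Origin at the centre of its underside; +y is its nose. A pad 46 x 46 mm, top 22 mm above the underside, centred at (0, +52) mm, bears the blanks. Two fences rise to 40 mm above the underside: side fence, inner face at x = -30 mm; nose fence, inner face at y = +82 mm.
- handle (a point): Centre of the top of the carriage's dark wooden handle, an upright block 16 (x) x 30 (y) mm and 45 mm tall above the plate, at (0, -70) mm of the carriage and 57 mm above its underside. Its frame is parallel to the carriage's.
- seat (a point): Point on top of the carriage's pad (22 mm above the underside) at (0, +52) mm of the carriage: the blanks' centres lie over it when the blanks are flush against both fences. Its frame is parallel to the carriage's.
- bolt (a joint): Sliding bolt, a 12 mm square steel bar lying across the feed path at press y = -152 mm, z 23 to 35 mm, held by a housing at x 51 to 73 mm. 0 = drawn fully back to the press's +x side (tip at x = 46 mm, path clear), 0.056 m = fully shot (tip at x = -10 mm, path blocked). About 1.2 N moves it; it stays where left.
- bolt_knob (a point): Centre of the top of the bolt's upright knob, a steel pin 14 mm across and 42 mm tall, its top 77 mm above the table; it is at x = 138 mm - bolt value of the press, y = -152 mm.
- blank0: Brass blank, 60 x 60 x 4 mm, 120 g, the lowest of the stack of four. Origin at the centre of its underside.
- blank1: Brass blank, 60 x 60 x 4 mm, 120 g, the second of the stack of four. Origin at the centre of its underside.
- blank2: Brass blank, 60 x 60 x 4 mm, 120 g, the third of the stack of four. Origin at the centre of its underside.
- blank3: Brass blank, 60 x 60 x 4 mm, 120 g, the top of the stack of four. Origin at the centre of its underside.
- hammer: bystander: small hammer lying on the table, its handle to its own -x
- pitch_bowl: bystander: dark steel bowl, 90 mm across, 40 mm high
- bangle: bystander: steel bangle lying flat, 68 mm across, 12 mm high
- jar: bystander: small amber jar, 48 mm across, 60 mm high
- doming_block: bystander: steel cube of 50 mm standing beside the bed
- bench_pin: bystander: wooden bench pin lying flat, 70 x 169 mm, 18 mm high, with a slot at one end
- ring_gauge: bystander: brass ring lying flat, 28 mm across, 8 mm high

How it is judged:
By the outcome, as a careful person would: the job done as asked, in the order asked, and still so for the second after the job is handed in, with the robot touching nothing.
It also fails if it takes over 72 s, if anything falls off the work surface, if the arm or the gripper's body presses on something with over 40 N, if the wrist force passes 120 N, or if a joint passes its speed limit or range.

## Working session

There is one attempt and no reset: what is moved stays moved. The work goes in short steps, Python scripts to look and compute and a shell command to move; the robot and the scene stay as the last step left them, time stands still between calls to the robot, and variables do not carry over. Pictures are saved under pics/ and viewed, at most 10 in all, crops included, and the job is handed in when it is done.

```bash
ls; mkdir -p pics
cat > h.py <<'E'
import numpy as np, cv2
from plant import r, capture, close_job, search_frame, outline_of
def save(c,n): cv2.imwrite(f'pics/{n}.png',c['frame'][:,:,::-1])
def ray(c,u,v):
    K=np.array(c['K']);p=np.array([(u-K[0,2])/K[0,0],(v-K[1,2])/K[1,1]]);s=p.copy()
    for _ in range(20): s=p/(1+c['k1']*(s@s))
    return np.array(c['rotation'])@np.array([s[0],s[1],1.])
def at(c,u,v,z):
    d=ray(c,u,v);o=np.array(c['origin']);return o+d*(z-o[2])/d[2]
def pix(c,P):
    q=np.array(c['rotation']).T@(np.array(P)-np.array(c['origin']));s=q[:2]/q[2];s=s*(1+c['k1']*(s@s));K=np.array(c['K'])
    return np.array([K[0,0]*s[0]+K[0,2],K[1,1]*s[1]+K[1,2]])
E
python3 - <<'E'
from h import *
for n in ['side','top']:
    c=capture(n);save(c,n);print(n,np.round(c['origin'],3),np.round(c['rotation'],3).tolist(),c['K'][0][0],c['k1'])
    for t in ['press','carriage','handle','bolt','bolt_knob','blank3','hammer','pitch_bowl','bangle','jar','doming_block','bench_pin','ring_gauge']:
        for d in search_frame(c,t)[:1]: print(t,np.round(d['bbox']),round(d['conf'],2))
print(r.get_state())
E
```

```text
pics
side [0.023 0.622 0.748] [-130.728, -1.247, -137.358] 481.37772216027963 0.01948913134523066
press [203. 184. 423. 349.] 0.8
carriage [340. 200. 401. 262.] 0.86
handle [338. 198. 400. 261.] 0.96
blank3 [340. 219. 371. 246.] 0.97
hammer [391. 172. 471. 204.] 0.64
pitch_bowl [301. 192. 334. 219.] 0.65
bangle [366. 273. 400. 310.] 0.73
jar [184. 260. 209. 294.] 0.67
doming_block [369. 273. 399. 309.] 0.84
bench_pin [109. 349. 220. 434.] 0.86
ring_gauge [345. 200. 354. 205.] 0.65
top [0.46  0.044 1.276] [-176.266, 0.771, -91.458] 486.5639350867861 -0.05431237570517895
press [196. 186. 444. 298.] 0.75
carriage [354. 227. 428. 261.] 0.94
handle [358. 223. 431. 261.] 0.59
bolt [333. 208. 342. 250.] 0.51
bolt_knob [331. 208. 345. 247.] 0.51
blank3 [364. 228. 386. 254.] 0.96
hammer [462. 207. 545. 261.] 0.64
pitch_bowl [368. 172. 402. 205.] 0.56
bangle [271. 175. 298. 201.] 0.75
jar [190. 191. 445. 299.] 0.62
doming_block [334. 296. 353. 312.] 0.8
bench_pin [145. 234. 211. 262.] 0.6
{'time_s': 1.4, 'joints': array([-5.35651099e+01,  2.05460627e+01,  6.82300917e-01, -1.88765353e-03,
       -7.01352772e+01, -1.65074157e+01]), 'qd': array([ 0.07165573,  0.04676606, -0.09227741, -0.03719084,  0.02719132,
       -0.02802561]), 'joint_torque': array([-2.90290714e-03, -5.82390332e+01,  2.93286091e+01,  7.00230315e+00,
        1.22145843e-02, -5.80679603e-05]), 'tcp_pos': array([ 0.23005375, -0.63456525,  0.22656126]), 'eef_rot': array([-1.79999583e+02,  1.97520978e-03, -1.60073167e+02]), 'contact_force': array([-0.03306294, -0.59499991, -0.26259724]), 'moment': array([ 0.03307481, -0.0245625 ,  0.00092703]), 'gripper_force': 0.0, 'gripper_width': 0.08736565034022918}
```

View pics/side.png

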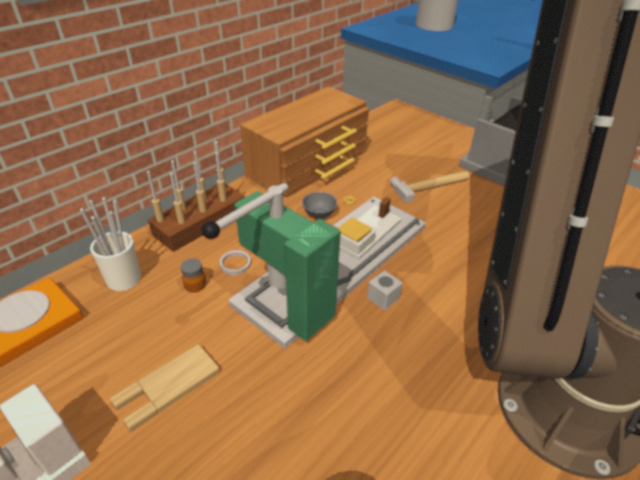

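View pics/top.png

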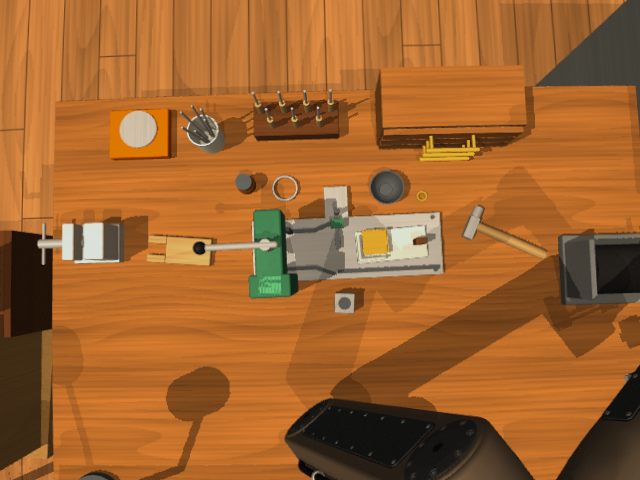

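The views show the feed bed running along +y world, to the left in the top view. The press head is at about (268,245), the carriage at (355–430, 227–262), and the knob and housing at about (337,200). Top-view resolution is too coarse, so I'll compute a rough location and use the wrist camera.

```bash
cat >> h.py <<'E'
from scipy.spatial.transform import Rotation as Ro
_cap=capture
def capture(n):
    c=_cap(n); c['rotation0']=c['rotation']; return c
def _R(c):
    a=np.array(c['rotation']); return a if a.shape==(3,3) else Ro.from_euler('xyz',a,degrees=True).as_matrix()
def ray(c,u,v):
    K=np.array(c['K']);p=np.array([(u-K[0,2])/K[0,0],(v-K[1,2])/K[1,1]]);s=p.copy()
    for _ in range(20): s=p/(1+c['k1']*(s@s))
    return _R(c)@np.array([s[0],s[1],1.])
def pix(c,P):
    q=_R(c).T@(np.array(P)-np.array(c['origin']));s=q[:2]/q[2];s=s*(1+c['k1']*(s@s));K=np.array(c['K'])
    return np.array([K[0,0]*s[0]+K[0,2],K[1,1]*s[1]+K[1,2]])
E
python3 - <<'E'
from h import *
c=capture('top')
for n,u,v,z in [('bed-420+x',440,211,.02),('bed-420-x',443,273,.02),('handle',419,240,.077),('blanks',375,243,.058),('knob',337,191,.077),('carr tail+x',427,227,.032),('doming',344,302,.05),('bowl',387,187,.02)]: print(n,np.round(at(c,u,v,z),3))
w=capture('wrist'); 
s=r.get_state();T=Ro.from_euler('xyz',s['eef_rot'],degrees=True).as_matrix()
print('cam in tool',T.T@(np.array(w['origin'])-s['tcp_pos']),w['rotation'],w['K'][0][0]); print((T.T@_R(w)).round(3))
big=cv2.resize(c['frame'][160:330,180:460],None,fx=2.8,fy=2.8,interpolation=cv2.INTER_CUBIC);cv2.imwrite('pics/topcrop.png',big[:,:,::-1])
E
```

```text
bed-420+x [ 0.612 -0.239  0.02 ]
bed-420-x [ 0.452 -0.24   0.02 ]
handle [ 0.535 -0.171  0.077]
blanks [ 0.531 -0.064  0.058]
knob [0.662 0.028 0.077]
carr tail+x [ 0.571 -0.201  0.032]
doming [0.386 0.018 0.05 ]
bowl [ 0.679 -0.103  0.02 ]
cam in tool [ 0.07470549 -0.00022928 -0.15834402] [ 1.64051705e+02 -4.66610463e-02  1.09915912e+02] 364.1584478238809Traceback (most recent call last):
  File "<stdin>", line 6, in <module>
NameError: name '_R' is not defined
```

```bash
sed -i 's/_R(/RR(/g' h.py
python3 -m creep '[[20,0,0.5,0.3,0,0,0],[20,0,1,0.3,0,0,0],[20,0,1,0,0,0,0],[20,0,1,0,0,0,7],[20,0,1,0,0,0,7],[20,0,1,0,0,0,7],[20,0.8,0.9,0,0,0,7],[20,0.9,0.9,0,0,0,7]]' 10
python3 -m creep '[[0,1,1,0,0,0,7],[0,1,1,0,0,0,7],[0,1,1,0,0,0,7],[0,1,1,0,0,0,7],[0,1,1,0,0,0,7],[0,1,1,0,0,0,0],[0,1,1,0,0,0,0],[0,1,1,0,0,0,0]]'
python3 -m creep '[[0,1,1,0,0,0,0],[0,1,1,0,0,0,0],[0,1,1,0,0,0,0],[0,0.3,0.6,0,0,0,0],[0,0,0,0,0,0,0],[0,0,0,0,0,0,0]]'
python3 - <<'E'
from h import *
w=capture('wrist');save(w,'w1');s=r.get_state();print(s['contact_force'],s['joints'],w['origin'],w['rotation'])
for t in ['carriage','handle','bolt','bolt_knob','blank3','press']:
    for d in search_frame(w,t)[:1]: print(t,np.round(d['bbox']),round(d['conf'],2))
E
```

```text
time_s: 2.17
tcp_pos: [0.2718, -0.4506, 0.2426]
eef_rot: [-179.9, -0.0, -124.8]
contact_force: [0.1, -0.2, 0.2]
gripper_width: 0.0396
gripper_force: 0.0
time_s: 2.83
tcp_pos: [0.4733, -0.2503, 0.2424]
eef_rot: [-179.9, -0.0, -90.1]
contact_force: [0.2, -1.7, -1.2]
gripper_width: 0.0011
gripper_force: 0.0
time_s: 3.33
tcp_pos: [0.5551, -0.1609, 0.2417]
eef_rot: [180.0, -0.0, -90.0]
contact_force: [-0.2, 0.4, -0.7]
gripper_width: 0.0001
gripper_force: 0.0
[-0.68758674  0.93711088 -0.20897166] [ 3.14032204e+00  1.08850218e+01 -1.05960814e+01  9.06857134e-04
 -6.85216869e+01 -3.15521213e+00] [ 0.55485929 -0.23556147  0.4000189 ] [ 1.63982077e+02 -6.10849079e-02 -1.79967658e+02]
carriage [304. 167. 385. 274.] 0.82
handle [301. 168. 386. 278.] 0.95
bolt [480. 346. 503. 386.] 0.42
bolt_knob [269. 126. 428. 381.] 0.62
blank3 [321. 291. 322. 296.] 0.56
press [267. 122. 426. 382.] 0.68
```

View pics/w1.png

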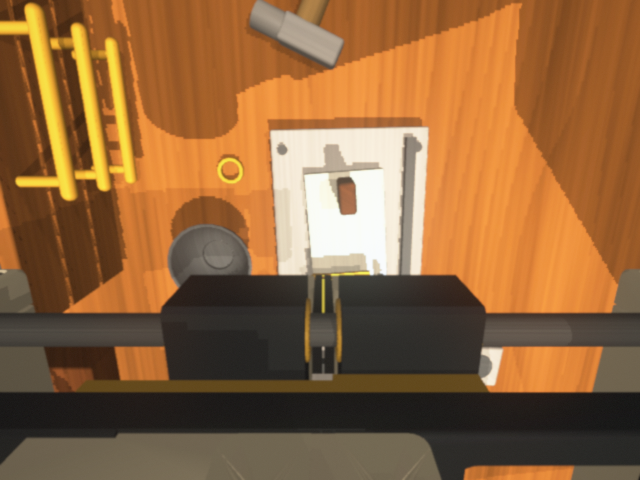

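The wrist view faces −y up and +x left. It shows the carriage plate at (304–385, 167+), the handle at (347,195), and the ledge at column 405–413. The gripper hides everything below row 275, so I'll shift +y to see the blanks and bolt.

```bash
python3 -m creep '[[0,0,1,0,0,0,0],[0,0,1,0,0,0,0],[0,-0.8,1,0,0,0,0],[0,0,1,0,0,0,0],[0,0,1,0,0,0,0],[0,0,1,0,0,0,0],[0,0,0,0,0,0,0],[0,0,0,0,0,0,0]]'
python3 - <<'E'
from h import *
w=capture('wrist');save(w,'w2');s=r.get_state();print(w['origin'],w['rotation'],s['tcp_pos'])
np.save('w2.npy',w,allow_pickle=True)
big=cv2.resize(w['frame'][0:300,220:460],None,fx=2.0,fy=2.0,interpolation=cv2.INTER_CUBIC);cv2.imwrite('pics/w2c.png',big[:,:,::-1])
E
```

```text
time_s: 4.35
tcp_pos: [0.535, -0.0114, 0.2418]
eef_rot: [-180.0, 0.0, -90.0]
contact_force: [-0.3, -0.3, 0.7]
gripper_width: 0.0006
gripper_force: 0.0
[ 0.53459189 -0.08606516  0.40013084] [ 1.63975499e+02 -2.95488941e-02 -1.79992663e+02] [ 0.53492142 -0.01209904  0.24171254]
```

View pics/w2c.png

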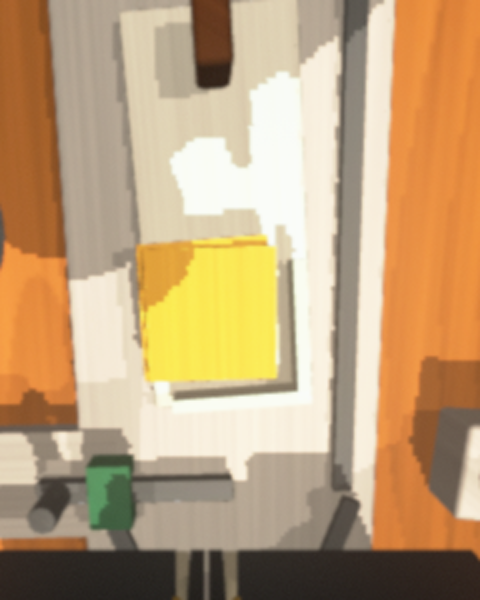

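Crop coordinates are 2×(px−220, row). The stack is offset from both fences, and the bolt is shot with its tip at crop (232,488). The knob top is at crop (42,517), the ledge face runs from (345,0) to (333,487), and the carriage nose corner is at (311,403).

Run:
```python
from h import *
w=np.load('w2.npy',allow_pickle=True).item()
def p(n,x,y,z): 
    a=at(w,220+x/2,y/2,z);print(n,np.round(a*1000,1));return a
A=p('bed-x a',396,20,.02);B=p('bed-x b',374,540,.02);print('yaw',np.degrees(np.arctan2(-(B-A)[0],(B-A)[1])))
A=p('ledge a',345,10,.028);B=p('ledge b',333,485,.028);print('yaw',np.degrees(np.arctan2(-(B-A)[0],(B-A)[1])))
A=p('bed+x a',51,40,.02);B=p('bed+x b',76,420,.02);print('yaw',np.degrees(np.arctan2(-(B-A)[0],(B-A)[1])))
p('bolt tip top near',232,475,.035);p('bolt tip far',232,500,.023)
p('knob',42,517,.077);p('green housing',110,462,.05)
A=p('carr tail+x',121,12,.032);B=p('carr +x lo',137,230,.032);print('yaw',np.degrees(np.arctan2(-(B-A)[0],(B-A)[1])))
p('fence nose -x corner top',311,403,.06);p('nose +x bottom',158,405,.032)
p('handle top front+x',196,64,.077);p('handle top front-x',230,64,.077)
for n,x,y in [('+x-y',137,245),('-x-y',275,245),('+x+y',150,382),('-x+y',277,378)]: p('b3 '+n,x,y,.058)
p('fence side inner top a',293,262,.06);p('inner corner',296,388,.06)
```

```text
bed-x a [ 446.5 -192.7   20. ]
bed-x b [440.3  64.3  20. ]
yaw 1.385444096242506
ledge a [ 471.6 -194.4   28. ]
ledge b [466.2  29.6  28. ]
yaw 1.3787846753087059
bed+x a [ 606.3 -184.4   20. ]
bed+x b [603.4  -4.2  20. ]
yaw 0.8990935019958121
bolt tip top near [520.6  22.   35. ]
bolt tip far [520.   39.7  23. ]
knob [611.4  30.1  77. ]
green housing [582.1  10.8  50. ]
carr tail+x [ 572.1 -192.4   32. ]
carr +x lo [ 567.4 -100.    32. ]
yaw 2.9456878294984388
fence nose -x corner top [484.5 -21.   60. ]
nose +x bottom [558.8 -14.6  32. ]
handle top front+x [ 538.3 -161.1   77. ]
handle top front-x [ 524.7 -161.1   77. ]
b3 +x-y [565.2 -92.6  58. ]
b3 -x-y [503.3 -92.6  58. ]
b3 +x+y [560.7 -30.7  58. ]
b3 -x+y [500.7 -32.6  58. ]
fence side inner top a [495.2 -85.2  60. ]
inner corner [491.9 -28.2  60. ]
```

```bash
python3 -m creep '[[50,-0.1,-1,-0.5,0,0,3],[50,0,-1,-1,0,0,0],[50,0,-1,-1,0,0,0],[50,0,-1,-1,0,0,0],[50,0,-1,-1,0,0,0],[50,0,-1,-1,0,0,0],[50,0,-0.56,0,0,0,0],[50,0,0,0,0,0,0]]' 15
python3 -m creep '[[50,0,0,-0.8,0,0,0],[50,0,0,-0.8,0,0,0],[50,0,0,-0.8,0,0,0],[50,0,0,0,0,0,0]]'
python3 - <<'E'
from h import *
w=capture('wrist');save(w,'w3')
s=r.get_state()
d=outline_of(w,'handle');print(s['tcp_pos'],[ (np.round(x['bbox']),x['conf']) for x in search_frame(w,'handle')[:2]])
E
```

```text
time_s: 5.07
tcp_pos: [0.5306, -0.1796, 0.102]
eef_rot: [179.8, -0.0, -87.3]
contact_force: [-0.5, 0.0, 0.5]
gripper_width: 0.0469
gripper_force: 0.0
time_s: 5.4
tcp_pos: [0.5302, -0.1764, 0.0412]
eef_rot: [179.7, 0.0, -87.2]
contact_force: [-0.9, 0.1, -0.2]
gripper_width: 0.0497
gripper_force: 0.0
[ 0.53123242 -0.17643254  0.04299973] [(array([232., 239., 400., 384.]), 0.75)]
```

View pics/w3.png

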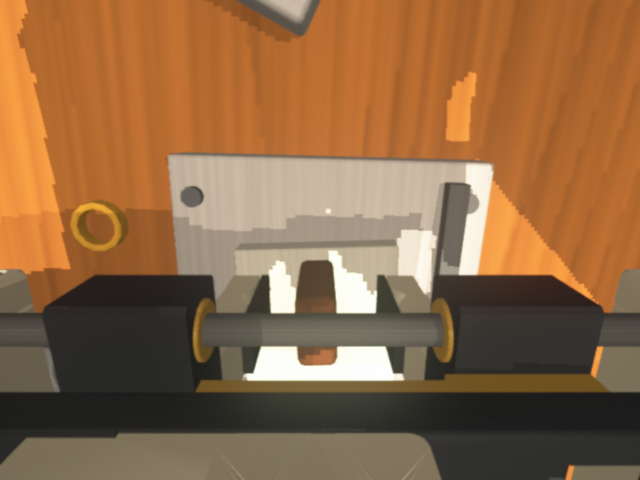

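Handle sits between the fingers at (316,310). I'll grip it and drag the carriage into the ledge and bolt corner.

```bash
python3 -m creep '[[5,0,0,0,0,0,0],[5,0,0,0,0,0,0],[5,0,0,0,0,0,0],[5,0,0,0,0,0,0],[5,0,0,0,0,0,0],[5,0,0,0,0,0,0]]' 20
python3 -m creep '[[5,-0.1,0.15,0,0,0,-0.4],[5,-0.2,0.25,0,0,0,-0.4],[5,-0.2,0.3,0,0,0,-0.4],[5,-0.15,0.3,0,0,0,-0.4],[5,0,0.25,0,0,0,0],[5,0,0.1,0,0,0,0],[5,0,0,0,0,0,0]]'
python3 -m creep '[[5,-0.04,0.03,0,0,0,0],[5,-0.04,0.03,0,0,0,0],[5,0,0,0,0,0,0]]'
```

```text
time_s: 6.05
tcp_pos: [0.5328, -0.1761, 0.0444]
eef_rot: [-180.0, -0.0, -87.1]
contact_force: [-1.2, 0.2, 1.7]
gripper_width: 0.0161
gripper_force: 20.0
time_s: 6.63
tcp_pos: [0.516, -0.1424, 0.0443]
eef_rot: [180.0, -0.0, -88.6]
contact_force: [-1.2, -1.1, 3.2]
gripper_width: 0.0157
gripper_force: 20.0
time_s: 6.88
tcp_pos: [0.515, -0.1412, 0.0443]
eef_rot: [-179.9, -0.0, -88.7]
contact_force: [2.1, -4.2, 0.4]
gripper_width: 0.0162
gripper_force: 20.0
```

```bash
python3 -m creep '[[5,-0.05,0.04,0,0,0,0],[5,-0.05,0.04,0,0,0,0],[5,0,0,0,0,0,0]]'
python3 -m creep '[[5,-0.04,0.04,0,0,0,0],[5,-0.04,0.04,0,0,0,0],[5,0,0,0,0,0,0]]'
```

```text
time_s: 7.13
tcp_pos: [0.513, -0.139, 0.0444]
eef_rot: [-179.9, -0.0, -88.7]
contact_force: [3.9, -2.8, -1.5]
gripper_width: 0.016
gripper_force: 20.0
time_s: 7.38
tcp_pos: [0.5112, -0.137, 0.0444]
eef_rot: [-179.9, -0.0, -88.7]
contact_force: [3.6, -4.1, -1.2]
gripper_width: 0.0156
gripper_force: 20.0
```

```bash
python3 -m creep '[[5,-0.05,0.05,0,0,0,0],[5,0,0,0,0,0,0]]'
python3 -m creep '[[5,-0.05,0.05,0,0,0,0],[5,0,0,0,0,0,0]]'
python3 -m creep '[[5,-0.05,0.05,0,0,0,0],[5,0,0,0,0,0,0]]'
```

```text
time_s: 7.55
tcp_pos: [0.5106, -0.1361, 0.0446]
eef_rot: [-179.8, -0.0, -88.7]
contact_force: [5.5, -6.4, -1.9]
gripper_width: 0.0157
gripper_force: 20.0
time_s: 7.72
tcp_pos: [0.5106, -0.1358, 0.0451]
eef_rot: [-179.7, -0.1, -88.6]
contact_force: [8.6, -14.3, -3.9]
gripper_width: 0.0158
gripper_force: 20.0
time_s: 7.88
tcp_pos: [0.5106, -0.1355, 0.0456]
eef_rot: [-179.6, -0.2, -88.6]
contact_force: [12.3, -23.0, -6.1]
gripper_width: 0.0158
gripper_force: 20.0
```

Contact on both sides is confirmed. That refines the press origin to about (519.4, 182.4) mm with yaw 1.3°. Now I'll relieve the force, release, rise and look at the stack.

```bash
python3 -m creep '[[5,0.08,-0.1,0,0,0,0],[40,0,0,0,0,0,0],[40,0,0,0,0,0,0],[40,0,0,0,0,0,0],[40,0,0,1,0,0,0],[30,0,0,1,0,0,0],[0,1,0.9,0.8,0,0,0],[0,1,1,0.5,0,0,0]]'
python3 -m creep '[[0,1,1,0,0,0,0],[0,0.3,1,0,0,0,0],[0,0,0.9,0,0,0,0],[0,0,0,0,0,0,0],[0,0,0,0,0,0,0]]'
python3 - <<'E'
from h import *
w=capture('wrist');save(w,'w4');s=r.get_state();print(s['tcp_pos'],s['eef_rot'])
np.save('w4.npy',w,allow_pickle=True)
E
```

```text
time_s: 8.55
tcp_pos: [0.5583, -0.0882, 0.1293]
eef_rot: [-179.9, 0.0, -88.8]
contact_force: [1.8, -0.7, 0.4]
gripper_width: 0.025
gripper_force: 0.0
time_s: 8.97
tcp_pos: [0.5901, -0.0143, 0.1262]
eef_rot: [179.9, -0.0, -88.5]
contact_force: [0.2, -1.0, 0.4]
gripper_width: 0.0006
gripper_force: 0.0
[ 0.59001808 -0.01507197  0.12626607] [ 1.79948440e+02 -4.43010128e-03 -8.85994834e+01]
```

View pics/w4.png

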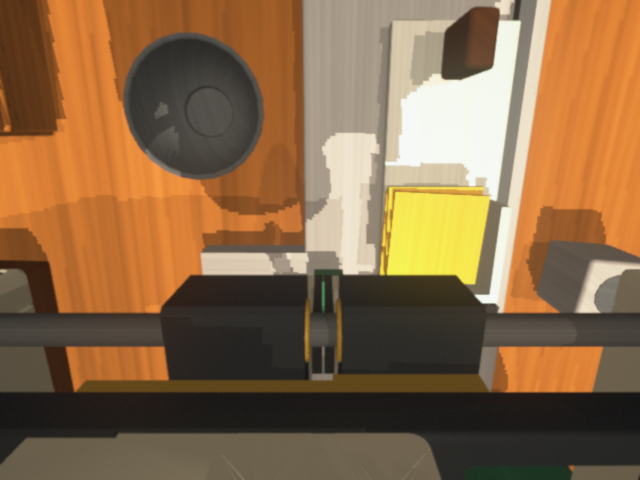

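The stack's lower blanks jut out on the +x side at column 385, and a gap to the side fence shows at column 495. I'll tap from +x at roughly the stack centre, staying clear of the bolt housing.

```bash
python3 -m creep '[[0,0.1,-0.4,-0.5,0,0,0],[0,0,0,-0.9,0,0,0],[0,0,0,-0.9,0,0,0],[0,0,0,-0.8,0,0,0],[0,0,0,-0.4,0,0,0],[0,0,0,0,0,0,0]]' 30
python3 -m creep '[[0,-0.25,0,0,0,0,0],[0,-0.25,0,0,0,0,0],[0,-0.1,0,0,0,0,0],[0,0,0,0,0,0,0]]'
```

```text
time_s: 9.52
tcp_pos: [0.5909, -0.0271, 0.0363]
eef_rot: [179.7, -0.1, -88.8]
contact_force: [-1.0, 0.8, -0.7]
gripper_width: 0.0003
gripper_force: 0.0
time_s: 9.85
tcp_pos: [0.5778, -0.0255, 0.0403]
eef_rot: [-179.9, 0.0, -88.7]
contact_force: [0.1, 0.1, 0.4]
gripper_width: -0.0
gripper_force: 0.0
```

```bash
python3 -m creep '[[0,-0.1,0,-0.08,0,0,0],[0,-0.1,0,0,0,0,0],[0,-0.1,0,0,0,0,0],[0,0,0,0,0,0,0]]'
python3 -m creep '[[0,-0.1,0,0,0,0,0],[0,-0.1,0,0,0,0,0],[0,-0.1,0,0,0,0,0],[0,0,0,0,0,0,0]]'
python3 -m creep '[[0,-0.06,0,0,0,0,0],[0,-0.06,0,0,0,0,0],[0,0,0,0,0,0,0]]'
```

```text
time_s: 10.18
tcp_pos: [0.57, -0.0255, 0.0372]
eef_rot: [180.0, 0.0, -88.7]
contact_force: [-0.8, -0.2, -0.1]
gripper_width: 0.0003
gripper_force: 0.0
time_s: 10.52
tcp_pos: [0.5631, -0.0254, 0.0372]
eef_rot: [-180.0, 0.0, -88.7]
contact_force: [1.0, -0.2, -0.3]
gripper_width: 0.0008
gripper_force: 0.4
time_s: 10.77
tcp_pos: [0.5601, -0.0255, 0.0372]
eef_rot: [-180.0, 0.0, -88.7]
contact_force: [1.5, 1.0, 0.5]
gripper_width: 0.0002
gripper_force: 0.9
```

```bash
python3 -m creep '[[0,-0.06,0,0,0,0,0],[0,-0.06,0,0,0,0,0],[0,0,0,0,0,0,0]]'
python3 -m creep '[[0,-0.06,0,0,0,0,0],[0,-0.06,0,0,0,0,0],[0,0,0,0,0,0,0]]'
python3 -m creep '[[0,-0.06,0,0,0,0,0],[0,-0.06,0,0,0,0,0],[0,0,0,0,0,0,0]]'
```

```text
time_s: 11.02
tcp_pos: [0.5571, -0.0255, 0.0372]
eef_rot: [-180.0, 0.0, -88.7]
contact_force: [2.5, -0.4, -0.4]
gripper_width: 0.0005
gripper_force: 1.3
time_s: 11.27
tcp_pos: [0.5548, -0.0254, 0.0374]
eef_rot: [-179.9, 0.0, -88.7]
contact_force: [5.6, -0.1, -0.8]
gripper_width: 0.0002
gripper_force: 2.5
time_s: 11.52
tcp_pos: [0.5545, -0.0251, 0.0383]
eef_rot: [-179.6, 0.0, -88.6]
contact_force: [11.1, -1.9, -1.6]
gripper_width: 0.0002
gripper_force: 5.2
```

```bash
python3 -m creep '[[0,0.6,0,0,0,0,0],[0,0.2,0,1,0,0,0],[0,0,0,1,0,0,0],[0,-0.8,-0.8,0.2,0,0,0],[0,-0.9,-0.9,0,0,0,0],[0,-0.7,-0.7,0,0,0,0],[0,0,0,0,0,0,0]]'
```

```text
time_s: 12.1
tcp_pos: [0.5057, -0.0878, 0.0916]
eef_rot: [179.7, 0.0, -88.8]
contact_force: [-0.9, 0.1, 0.0]
gripper_width: 0.0002
gripper_force: 0.0
```

Run:
```python
from h import *
s=r.get_state();print(s['tcp_pos'],s['eef_rot'])
w=capture('top');big=cv2.resize(w['frame'][190:290,310:450],None,fx=5,fy=5,interpolation=cv2.INTER_CUBIC);cv2.imwrite('pics/t5.png',big[:,:,::-1])
```

```text
[ 0.50572904 -0.08784746  0.09155478] [ 1.79740294e+02  1.51890735e-02 -8.88238824e+01]
```

```bash
python3 -m creep '[[0,0.1,0,-0.6,0,0,0],[0,0,0,-0.8,0,0,0],[0,0,0,-0.7,0,0,0],[0,0,0,0,0,0,0],[0,0,0,0,0,0,0]]'
python3 -m creep '[[0,0,0.15,0,0,0,0],[0,0,0.2,0,0,0,0],[0,0,0.15,0,0,0,0],[0,0,0,0,0,0,0]]'
python3 -m creep '[[0,0,0.08,0,0,0,0],[0,0,0.08,0,0,0,0],[0,0,0.08,0,0,0,0],[0,0,0,0,0,0,0]]'
python3 -m creep '[[0,0,0.08,0,0,0,0],[0,0,0.08,0,0,0,0],[0,0,0.08,0,0,0,0],[0,0,0,0,0,0,0]]'
```

```text
time_s: 12.57
tcp_pos: [0.5126, -0.0856, 0.0388]
eef_rot: [179.8, -0.0, -88.7]
contact_force: [-0.4, -0.7, 0.6]
gripper_width: 0.0003
gripper_force: 0.0
time_s: 12.9
tcp_pos: [0.5141, -0.0721, 0.0404]
eef_rot: [-179.9, 0.0, -88.6]
contact_force: [0.5, 0.1, 0.1]
gripper_width: 0.0005
gripper_force: 0.0
time_s: 13.23
tcp_pos: [0.5135, -0.0669, 0.0397]
eef_rot: [-180.0, -0.0, -88.7]
contact_force: [0.1, -0.1, -0.5]
gripper_width: 0.0006
gripper_force: 0.1
time_s: 13.57
tcp_pos: [0.5136, -0.061, 0.0396]
eef_rot: [-180.0, -0.0, -88.7]
contact_force: [0.1, -2.9, 2.0]
gripper_width: 0.0008
gripper_force: 1.5
```

```bash
python3 -m creep '[[0,-0.2,-0.3,0,0,0,0],[0,0,0,-0.09,0,0,0],[0,0,0.3,0,0,0,0],[0,0,0.06,0,0,0,0],[0,0,0.06,0,0,0,0],[0,0,0,0,0,0,0]]'
python3 -m creep '[[0,0,0.06,0,0,0,0],[0,0,0.06,0,0,0,0],[0,0,0,0,0,0,0]]'
python3 -m creep '[[0,0,0.06,0,0,0,0],[0,0,0.06,0,0,0,0],[0,0,0,0,0,0,0]]'
python3 -m creep '[[0,0,0.06,0,0,0,0],[0,0,0.06,0,0,0,0],[0,0,0,0,0,0,0]]'
```

```text
time_s: 14.07
tcp_pos: [0.5083, -0.0577, 0.0371]
eef_rot: [180.0, -0.0, -88.7]
contact_force: [-1.2, -0.3, -1.0]
gripper_width: 0.0002
gripper_force: 0.2
time_s: 14.32
tcp_pos: [0.5082, -0.0556, 0.0372]
eef_rot: [179.9, -0.1, -88.7]
contact_force: [0.1, -6.3, -1.5]
gripper_width: 0.0005
gripper_force: 3.0
time_s: 14.57
tcp_pos: [0.508, -0.0551, 0.0374]
eef_rot: [179.9, -0.2, -88.6]
contact_force: [3.6, -24.6, -2.7]
gripper_width: 0.0005
gripper_force: 12.2
time_s: 14.82
tcp_pos: [0.5079, -0.0547, 0.0377]
eef_rot: [179.8, -0.4, -88.6]
contact_force: [7.9, -42.4, -2.4]
gripper_width: 0.0006
gripper_force: 21.6
```

```bash
python3 -m creep '[[0,0,-0.3,0,0,0,0],[0,0,-0.4,0,0,0,0],[0,0,0,1,0,0,0],[0,0,0,1,0,0,0],[0,1,0.6,0.2,0,0,0],[0,1,0.7,0,0,0,0],[0,1,0.6,0,0,0,0],[0,0,0,0,0,0,0]]'
python3 -m creep '[[0,0,0,-0.8,0,0,0],[0,0,0,-0.8,0,0,0],[0,0,0,-0.6,0,0,0],[0,0,0,0,0,0,0],[0,0,0,0,0,0,0]]'
```

```text
time_s: 15.48
tcp_pos: [0.5886, -0.0164, 0.093]
eef_rot: [-179.8, 0.0, -88.5]
contact_force: [1.1, -0.7, 0.6]
gripper_width: 0.0007
gripper_force: 0.0
time_s: 15.9
tcp_pos: [0.5833, -0.019, 0.0369]
eef_rot: [179.9, -0.0, -88.7]
contact_force: [1.1, 0.2, 0.0]
gripper_width: 0.0002
gripper_force: 0.0
```

```bash
python3 -m creep '[[0,-0.4,-0.15,0,0,0,0],[0,-0.4,0,0,0,0,0],[0,-0.2,0,0,0,0,0],[0,0,0,0,0,0,0]]'
python3 -m creep '[[0,-0.08,0,0,0,0,0],[0,-0.08,0,0,0,0,0],[0,0,0,0,0,0,0]]'
python3 -m creep '[[0,-0.06,0,0,0,0,0],[0,0,0,0,0,0,0]]'
```

```text
time_s: 16.23
tcp_pos: [0.5573, -0.0229, 0.0383]
eef_rot: [-180.0, 0.0, -88.7]
contact_force: [0.3, 0.1, 0.5]
gripper_width: 0.0005
gripper_force: 0.0
time_s: 16.48
tcp_pos: [0.5551, -0.0226, 0.0379]
eef_rot: [-179.9, 0.0, -88.7]
contact_force: [0.9, 0.5, 0.1]
gripper_width: 0.0004
gripper_force: 0.5
time_s: 16.65
tcp_pos: [0.5546, -0.0225, 0.0379]
eef_rot: [-179.8, 0.0, -88.6]
contact_force: [4.7, 0.5, 2.3]
gripper_width: 0.0008
gripper_force: 2.1
```

```bash
python3 -m creep '[[0,0.5,0,0,0,0,0],[0,0.3,0,1,0,0,0],[0,0,0,1,0,0,0],[0,-0.2,0.2,1,0,0,0],[0,-0.8,0.5,1,0,0,0],[0,-0.6,0.3,1,0,0,0],[0,0,0,0.8,0,0,0],[0,0,0,0,0,0,0]]'
python3 - <<'E'
from h import *
w=capture('wrist');s=r.get_state();print(s['tcp_pos'],s['eef_rot'])
np.save('w6.npy',w,allow_pickle=True)
big=cv2.resize(w['frame'][30:300,200:440],None,fx=2.2,fy=2.2,interpolation=cv2.INTER_CUBIC);cv2.imwrite('pics/w6c.png',big[:,:,::-1])
E
```

```text
time_s: 17.32
tcp_pos: [0.5341, 0.0028, 0.1866]
eef_rot: [-179.7, 0.1, -88.6]
contact_force: [0.3, -1.0, -0.1]
gripper_width: 0.0005
gripper_force: 0.0
[0.53354613 0.00269096 0.18447986] [-1.79808030e+02  6.44780740e-02 -8.86294272e+01]
```

View pics/w6c.png

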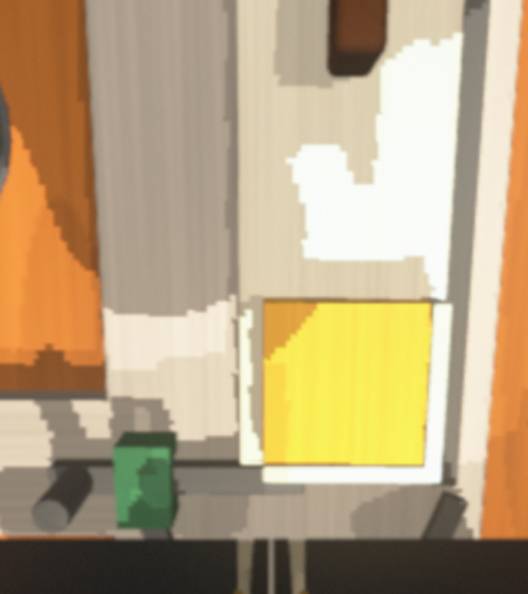

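The stack is now a single clean square, flush to both fences: side fence at column ~435, nose fence at row ~470. The knob top is at crop (52,515). I'll work out its position.

Run:
```python
from h import *
w=np.load('w6.npy',allow_pickle=True).item();s=r.get_state();t=s['tcp_pos']
f=lambda x,y,z:at(w,200+x/2.2,30+y/2.2,z)*1000
k=f(52,515,.077);print('knob',k,'rows',(k/1000-t)/.025)
print('knob base',f(80,475,.035),'tip',f(303,489,.035),'housing top -x near/+x',f(175,445,.05),f(117,448,.05),f(117,448,.06),'far',f(117,528,.05))
print(s['joints'])
```

```text
knob [611.3203789   31.34833042  77.        ] rows [ 3.11096979  1.14629484 -4.29919436]
knob base [611.04016814  29.8832909   35.        ] tip [520.17750742  33.5243816   35.        ] housing top -x near/+x [570.46473168  11.93604843  50.        ] [592.70541524  13.70411557  50.        ] [590.73932079  10.79837967  60.        ] far [593.64241976  46.56167499  50.        ]
[ 2.13608731e+01  9.01555157e+00 -2.07942760e+01  5.81359972e-03
 -5.99877259e+01 -1.99933073e+01]
```

```bash
python3 -m creep '[[40,0.4,0.1,0,0,0,-6.9],[40,0.5,0.2,0,0,0,-6.9],[40,0.5,0.2,0,0,0,-6.9],[40,0.5,0.2,0,0,0,-6.9],[40,0.5,0.2,0,0,0,-6.9],[40,0.4,0.2,0,0,0,-6.9],[40,0.3,0.1,0,0,0,-6.9],[40,0.1,0,0,0,0,-6.9]]' 15
python3 -m creep '[[40,0,0,-0.4,0,0,-6.9],[40,0,0,-0.4,0,0,-6.9],[40,0,0,-0.4,0,0,-6.9],[40,0,0,-0.4,0,0,-6.9],[40,0,0,-0.4,0,0,-6.9],[40,0,0,-0.2,0,0,0],[40,0,0,0,0,0,0],[40,0,0,0,0,0,0]]'
```

```text
time_s: 18.03
tcp_pos: [0.6132, 0.0323, 0.1801]
eef_rot: [179.9, -0.2, -144.2]
contact_force: [0.2, 0.0, 0.9]
gripper_width: 0.0394
gripper_force: 0.0
time_s: 18.7
tcp_pos: [0.6127, 0.0319, 0.1265]
eef_rot: [-180.0, -0.1, -178.2]
contact_force: [-0.1, -0.2, 0.7]
gripper_width: 0.04
gripper_force: 0.0
```

Down 80 mm to z≈46, then grip the knob.

```bash
python3 -m creep '[[40,0,0,-0.8,0,0,0],[40,0,0,-0.8,0,0,0],[40,0,0,-0.8,0,0,0],[40,0,0,-0.8,0,0,0],[40,0,0,0,0,0,0]]'
python3 -m creep '[[5,0,0,0,0,0,0],[5,0,0,0,0,0,0],[5,0,0,0,0,0,0],[5,0,0,0,0,0,0],[5,0,0,0,0,0,0]]' 15
```

```text
time_s: 19.12
tcp_pos: [0.6108, 0.0316, 0.044]
eef_rot: [-179.9, -0.3, -178.3]
contact_force: [-1.3, 0.7, -1.1]
gripper_width: 0.0398
gripper_force: 0.0
time_s: 19.53
tcp_pos: [0.6137, 0.0321, 0.0486]
eef_rot: [180.0, 0.1, -178.3]
contact_force: [0.9, -1.1, 3.6]
gripper_width: 0.0137
gripper_force: 15.0
```

```bash
python3 -m creep '[[5,0.2,0,0,0,0,0],[5,0.4,0.01,0,0,0,0],[5,0.4,0.01,0,0,0,0],[5,0.4,0.01,0,0,0,0],[5,0.3,0.01,0,0,0,0],[5,0.1,0,0,0,0,0],[5,0,0,0,0,0,0]]'
python3 -m creep '[[5,0.08,0,0,0,0,0],[5,0.06,0,0,0,0,0],[5,0,0,0,0,0,0]]'
```

```text
time_s: 20.12
tcp_pos: [0.6607, 0.0332, 0.0485]
eef_rot: [-180.0, 0.2, -178.3]
contact_force: [1.3, -0.9, 5.4]
gripper_width: 0.0134
gripper_force: 15.0
time_s: 20.37
tcp_pos: [0.6617, 0.0332, 0.0484]
eef_rot: [-180.0, -0.0, -178.4]
contact_force: [-6.7, 0.7, 10.5]
gripper_width: 0.0134
gripper_force: 15.0
```

```bash
python3 -m creep '[[5,-0.03,0,0,0,0,0],[40,0,0,0,0,0,0],[40,0,0,0,0,0,0],[40,0,0,0.6,0,0,0],[40,0,0,1,0,0,0],[40,0,0,1,0,0,0],[40,0,0,0.8,0,0,6.9],[40,-0.5,-0.5,0.4,0,0,6.9]]'
python3 -m creep '[[40,-0.5,-0.5,0,0,0,6.9],[40,-0.5,-0.5,0,0,0,6.9],[40,-0.5,-0.6,0,0,0,6.9],[40,-0.5,-0.6,0,0,0,6.9],[40,-0.5,-0.6,0,0,0,6.9],[40,-0.5,-0.6,0,0,0,6.9],[40,-0.5,-0.6,0,0,0,6.9],[40,-0.5,-0.6,0,0,0,6.9]]'
python3 -m creep '[[40,-0.5,-0.6,0,0,0,6.9],[40,-0.5,-0.6,0,0,0,6.9],[40,-0.5,-0.5,0,0,0,6.9],[40,0,0,0,0,0,0],[40,0,0,0,0,0,0]]'
```

```text
time_s: 21.03
tcp_pos: [0.6514, 0.0222, 0.145]
eef_rot: [-180.0, 0.3, -164.2]
contact_force: [0.9, -0.1, 0.9]
gripper_width: 0.0398
gripper_force: 0.0
time_s: 21.7
tcp_pos: [0.5479, -0.095, 0.1421]
eef_rot: [180.0, 0.0, -109.0]
contact_force: [0.9, 0.1, -0.6]
gripper_width: 0.0401
gripper_force: 0.0
time_s: 22.12
tcp_pos: [0.5107, -0.1373, 0.1425]
eef_rot: [-180.0, 0.0, -88.8]
contact_force: [0.4, -0.1, -0.3]
gripper_width: 0.0399
gripper_force: 0.0
```

```bash
python3 -m creep '[[40,0,0.04,-0.9,0,0,0],[40,0,0,-0.9,0,0,0],[40,0,0,-0.9,0,0,0],[40,0,0,-0.9,0,0,0],[40,0,0,-0.3,0,0,0],[40,0,0,0,0,0,0]]'
python3 -m creep '[[5,0,0,0,0,0,0],[5,0,0,0,0,0,0],[5,0,0,0,0,0,0],[5,0,0,0,0,0,0],[5,0,0,0,0,0,0]]' 25
python3 - <<'E'
from h import *
w=capture('side');big=cv2.resize(w['frame'][170:320,230:430],None,fx=3.5,fy=3.5,interpolation=cv2.INTER_CUBIC);cv2.imwrite('pics/s7.png',big[:,:,::-1])
E
```

```text
time_s: 22.62
tcp_pos: [0.51, -0.1355, 0.0429]
eef_rot: [179.8, -0.0, -88.7]
contact_force: [-0.3, 0.3, -0.2]
gripper_width: 0.0401
gripper_force: 0.0
time_s: 23.03
tcp_pos: [0.5111, -0.1358, 0.0458]
eef_rot: [-179.9, 0.0, -88.7]
contact_force: [-2.0, 1.6, 6.7]
gripper_width: 0.0154
gripper_force: 25.0
```

View pics/s7.png

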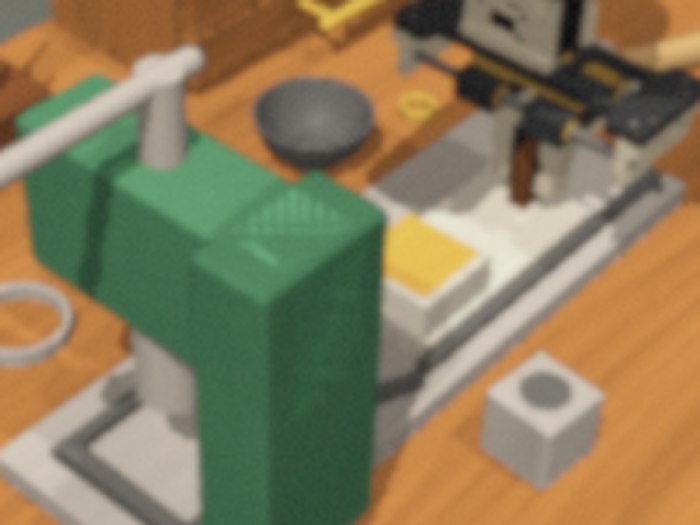

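The carriage is gripped, the blanks are tidy and the bolt is drawn. Next I'll slide it gently out from the ledge to mid-path.

```bash
python3 -m creep '[[5,0.02,0.05,0,0,0,0],[5,0.06,0.12,0,0,0,0],[5,0.1,0.18,0,0,0,0],[5,0.12,0.22,0,0,0,0],[5,0.12,0.22,0,0,0,0],[5,0.1,0.22,0,0,0,0],[5,0.06,0.18,0,0,0,0],[5,0.02,0.12,0,0,0,0]]' 25
python3 -m creep '[[5,0,0.06,0,0,0,0],[5,0,0,0,0,0,0]]'
```

```text
time_s: 23.75
tcp_pos: [0.5251, -0.1047, 0.0458]
eef_rot: [179.9, -0.1, -88.7]
contact_force: [-2.8, -11.6, 5.8]
gripper_width: 0.0158
gripper_force: 25.0
time_s: 23.92
tcp_pos: [0.5255, -0.1029, 0.0458]
eef_rot: [180.0, -0.1, -88.6]
contact_force: [-2.7, -7.9, 6.4]
gripper_width: 0.0158
gripper_force: 25.0
```

```bash
python3 -m creep '[[5,0,0.06,0.02,0,0,0],[5,0,0.12,0,0,0,0],[5,0,0.18,0,0,0,0],[5,-0.01,0.2,0,0,0,0],[5,-0.01,0.2,0,0,0,0],[5,0,0.16,0,0,0,0],[5,0,0.08,0,0,0,0],[5,0,0,0,0,0,0]]'
```

```text
time_s: 24.58
tcp_pos: [0.5251, -0.0772, 0.0458]
eef_rot: [-180.0, -0.0, -88.7]
contact_force: [-0.9, -4.6, 2.3]
gripper_width: 0.0158
gripper_force: 25.0
```

```bash
python3 -m creep '[[5,0,0.08,0,0,0,0],[5,0,0.16,0,0,0,0],[5,-0.01,0.24,0,0,0,0],[5,0,0.28,0,0,0,0],[5,-0.01,0.28,0,0,0,0],[5,-0.01,0.28,0,0,0,0],[5,0,0.28,0,0,0,0],[5,-0.01,0.28,0,0,0,0]]'
python3 -m creep '[[5,0,0.28,0,0,0,0],[5,-0.01,0.28,0,0,0,0],[5,-0.01,0.24,0,0,0,0],[5,0,0.18,0,0,0,0],[5,0,0.1,0,0,0,0],[5,0,0,0,0,0,0]]'
```

```text
time_s: 25.25
tcp_pos: [0.5241, -0.0306, 0.0459]
eef_rot: [180.0, -0.1, -88.7]
contact_force: [0.1, -8.8, 2.0]
gripper_width: 0.0155
gripper_force: 25.0
time_s: 25.75
tcp_pos: [0.5235, -0.0032, 0.0458]
eef_rot: [180.0, -0.1, -88.7]
contact_force: [-0.9, -4.4, 3.2]
gripper_width: 0.0159
gripper_force: 25.0
```

```bash
python3 -m creep '[[5,0,0.08,0,0,0,0],[5,0,0.16,0,0,0,0],[5,-0.01,0.24,0,0,0,0],[5,0,0.26,0,0,0,0],[5,-0.01,0.26,0,0,0,0],[5,-0.01,0.26,0,0,0,0],[5,0,0.26,0,0,0,0],[5,-0.01,0.24,0,0,0,0]]'
python3 -m creep '[[5,0,0.2,0,0,0,0],[5,-0.01,0.15,0,0,0,0],[5,0,0.1,0,0,0,0],[5,0,0.06,0,0,0,0],[5,0,0,0,0,0,0]]'
```

```text
time_s: 26.42
tcp_pos: [0.5224, 0.0402, 0.0458]
eef_rot: [180.0, -0.1, -88.7]
contact_force: [0.5, -10.1, 2.4]
gripper_width: 0.016
gripper_force: 25.0
time_s: 26.83
tcp_pos: [0.5221, 0.053, 0.0458]
eef_rot: [180.0, -0.1, -88.7]
contact_force: [-1.3, -6.9, 4.7]
gripper_width: 0.016
gripper_force: 25.0
```

```bash
python3 -m creep '[[5,0,0.06,0,0,0,0],[5,0,0.08,0,0,0,0],[5,0,0.08,0,0,0,0],[5,0,0.06,0,0,0,0],[5,0,0,0,0,0,0]]'
python3 -m creep '[[5,0,0.05,0,0,0,0],[5,0,0.05,0,0,0,0],[5,0,0,0,0,0,0]]'
python3 -m creep '[[5,0,0.05,0,0,0,0],[5,0,0,0,0,0,0]]'
```

```text
time_s: 27.25
tcp_pos: [0.522, 0.0597, 0.0458]
eef_rot: [179.9, -0.1, -88.7]
contact_force: [-0.7, -9.0, 3.8]
gripper_width: 0.0157
gripper_force: 25.0
time_s: 27.5
tcp_pos: [0.5218, 0.0607, 0.0458]
eef_rot: [179.9, -0.2, -88.7]
contact_force: [2.8, -16.8, 4.6]
gripper_width: 0.0162
gripper_force: 25.0
time_s: 27.67
tcp_pos: [0.5217, 0.0608, 0.0458]
eef_rot: [179.9, -0.3, -88.7]
contact_force: [5.0, -24.2, 3.7]
gripper_width: 0.0156
gripper_force: 25.0
```

Home against the stop: the force rises with y fixed at 60.7. I'll release and go to the far side of the knob.

```bash
python3 -m creep '[[5,0,-0.1,0,0,0,0],[40,0,0,0,0,0,0],[40,0,0,0,0,0,0],[40,0,0,0,0,0,0],[40,0,0,0.8,0,0,0],[40,0,0,1,0,0,0],[40,0,0,1,0,0,0],[0,0.6,-0.2,0.5,0,0,0]]'
python3 -m creep '[[0,1,-0.2,0,0,0,0],[0,1,-0.2,0,0,0,0],[0,1,-0.2,0,0,0,0],[0,1,-0.2,0,0,0,0],[0,1,0,0,0,0,0],[0,1,0,0,0,0,0],[0,0.7,0,0,0,0,0],[0,0,0,0,0,0,0]]'
python3 -m creep '[[0,0,0,0,0,0,0]]'
python3 - <<'E'
from h import *
w=capture('wrist');save(w,'w8');np.save('w8.npy',w,allow_pickle=True)
E
```

```text
time_s: 28.33
tcp_pos: [0.5372, 0.0584, 0.1309]
eef_rot: [-179.8, 0.1, -88.6]
contact_force: [0.8, 1.0, -0.8]
gripper_width: 0.0367
gripper_force: 0.0
time_s: 29.0
tcp_pos: [0.7078, 0.0377, 0.1266]
eef_rot: [-180.0, -0.0, -88.7]
contact_force: [-0.1, -0.7, 0.3]
gripper_width: 0.0003
gripper_force: 0.0
time_s: 29.08
tcp_pos: [0.7053, 0.0377, 0.1267]
eef_rot: [179.9, -0.0, -88.7]
contact_force: [-1.1, -0.5, 0.3]
gripper_width: 0.0006
gripper_force: 0.0
```

View pics/w8.png

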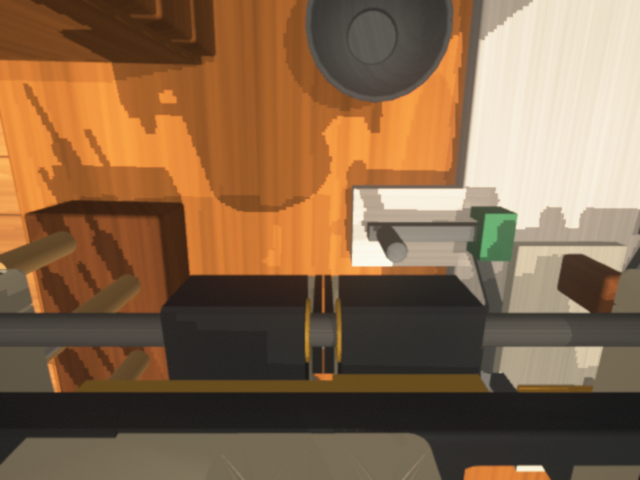

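The knob is at (397,252), with the bolt drawn and the handle at home on the right. The tool stand at left (30–187) is close to the gripper body. I'll pull back in −x, turn 90° and then descend beside the knob.

```bash
python3 -m creep '[[0,-1,-0.2,0,0,0,0],[0,-1,0,0,0,0,-6.9],[0,-0.6,0,0,0,0,-6.9],[0,0,0,0,0,0,-6.9],[0,0,0,0,0,0,-6.9],[0,0,0,0,0,0,-6.9],[0,0,0,0,0,0,-6.9],[0,0,0,0,0,0,-6.9]]'
python3 -m creep '[[0,0,0,0,0,0,-6.9],[0,0,0,0,0,0,-6.9],[0,0.4,0,0,0,0,-6.9],[0,0.5,0,0,0,0,-6.9],[0,0.5,0,0,0,0,-6.9],[0,0.4,0,0,0,0,-6.9],[0,0,0,0,0,0,0],[0,0,0,0,0,0,0]]'
```

```text
time_s: 29.8
tcp_pos: [0.639, 0.0328, 0.1284]
eef_rot: [-180.0, 0.0, -137.3]
contact_force: [0.2, 0.1, -0.1]
gripper_width: 0.0003
gripper_force: 0.0
time_s: 30.47
tcp_pos: [0.6843, 0.0327, 0.1278]
eef_rot: [180.0, -0.0, -178.2]
contact_force: [0.1, 1.1, -0.5]
gripper_width: 0.0006
gripper_force: 0.0
```

```bash
python3 -m creep '[[0,0.1,0,-0.6,0,0,0],[0,0,0,-0.9,0,0,0],[0,0,0,-0.9,0,0,0],[0,0,0,-0.7,0,0,0],[0,0,0,0,0,0,0],[0,0,0,0,0,0,0]]' 30
python3 -m creep '[[0,-0.2,0,0,0,0,0],[0,-0.3,0,0,0,0,0],[0,-0.4,0,0,0,0,0],[0,-0.4,-0.01,0,0,0,0],[0,-0.4,-0.01,0,0,0,0],[0,-0.3,-0.01,0,0,0,0],[0,-0.2,0,0,0,0,0],[0,0,0,0,0,0,0]]'
```

```text
time_s: 30.97
tcp_pos: [0.6863, 0.0323, 0.05]
eef_rot: [-180.0, -0.1, -178.2]
contact_force: [1.4, -0.4, 0.9]
gripper_width: -0.0
gripper_force: 0.0
time_s: 31.63
tcp_pos: [0.6312, 0.0317, 0.0507]
eef_rot: [180.0, -0.0, -178.4]
contact_force: [-1.0, -0.5, -0.4]
gripper_width: 0.0008
gripper_force: 0.0
```

```bash
python3 -m creep '[[0,-0.1,0,0,0,0,0],[0,-0.1,0,0,0,0,0],[0,-0.1,0,0,0,0,0],[0,0,0,0,0,0,0]]'
python3 -m creep '[[0,-0.06,0,0,0,0,0],[0,-0.06,0,0,0,0,0],[0,0,0,0,0,0,0]]'
python3 -m creep '[[0,-0.05,0,0,0,0,0],[0,0,0,0,0,0,0]]'
```

```text
time_s: 31.97
tcp_pos: [0.6247, 0.0316, 0.0501]
eef_rot: [-180.0, -0.0, -178.4]
contact_force: [-0.0, -0.0, 0.2]
gripper_width: 0.0006
gripper_force: 0.3
time_s: 32.22
tcp_pos: [0.622, 0.0317, 0.0502]
eef_rot: [180.0, 0.0, -178.4]
contact_force: [0.7, 1.0, 0.4]
gripper_width: 0.0006
gripper_force: 0.5
time_s: 32.38
tcp_pos: [0.6216, 0.0318, 0.0505]
eef_rot: [180.0, 0.1, -178.4]
contact_force: [4.9, -1.0, -2.4]
gripper_width: 0.0006
gripper_force: 2.0
```

```bash
python3 -m creep '[[0,-0.06,0,0,0,0,0],[0,0,0,0,0,0,0]]'
python3 -m creep '[[0,0.4,0,0,0,0,0],[0,0.4,0,0.6,0,0,0],[0,0,0,1,0,0,0],[0,0,-0.6,1,0,0,0],[0,0,-1,1,0,0,0],[0,0,-1,1,0,0,0],[0,0,-1,0,0,0,0],[0,0,-1,0,0,0,0]]'
python3 -m creep '[[0,0,-1,0,0,0,0],[0,0,-1,0,0,0,0],[0,0,0,0,0,0,0],[0,0,0,0,0,0,0]]'
python3 - <<'E'
from h import *
c=capture('side');w=capture('top')
a=cv2.resize(c['frame'][180:330,230:430],(640,480),interpolation=cv2.INTER_CUBIC)[:300]
b=cv2.resize(w['frame'][175:310,250:450],None,fx=3.2,fy=3.2,interpolation=cv2.INTER_CUBIC)[:300]
cv2.imwrite('pics/s9.png',np.vstack([a,b])[:,:,::-1])
for t in ['bolt_knob','handle','blank3','hammer','pitch_bowl','bangle','doming_block','bench_pin','ring_gauge']:
    for d in search_frame(w,t)[:1]: print(t,np.round(d['bbox']),round(d['conf'],2))
E
```

```text
time_s: 32.55
tcp_pos: [0.6215, 0.0319, 0.0507]
eef_rot: [180.0, 0.2, -178.3]
contact_force: [9.5, -2.3, -5.6]
gripper_width: 0.0003
gripper_force: 4.4
time_s: 33.22
tcp_pos: [0.6397, -0.0842, 0.1672]
eef_rot: [180.0, 0.1, -178.4]
contact_force: [-0.2, 0.4, -0.8]
gripper_width: 0.0005
gripper_force: 0.0
time_s: 33.55
tcp_pos: [0.6384, -0.1347, 0.1647]
eef_rot: [180.0, -0.1, -178.5]
contact_force: [-0.5, 0.6, -0.2]
gripper_width: 0.0001
gripper_force: 0.0
handle [291. 235. 301. 264.] 0.63
blank3 [192. 212. 444. 300.] 0.75
hammer [461. 205. 544. 264.] 0.88
pitch_bowl [386. 189. 397. 196.] 0.39
bangle [269. 183. 280. 202.] 0.61
bench_pin [146. 234. 212. 261.] 0.87
```

View pics/s9.png

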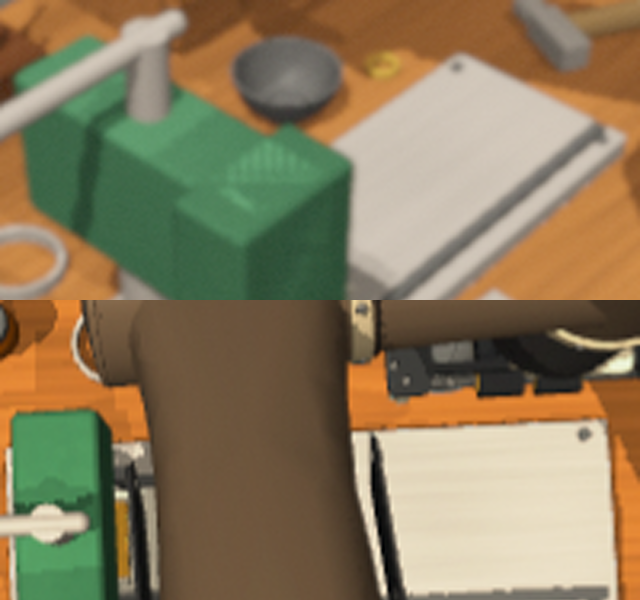

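The bolt is shot, with its force rising at the expected end. The carriage is under the head, with the brass edge showing at about (122,535) in the lower half. One last numeric check of the stack edge before handing in.

Run:
```python
from h import *
c=capture('top');f=c['frame'].astype(int)
m=(f[...,0]>120)&(f[...,0]-f[...,2]>90)&(f[...,1]-f[...,2]>40)&(f[...,1]>0.62*f[...,0])
m[:, :282]=0;m[:,298:]=0;m[:215]=0;m[275:]=0
v,u=np.where(m);print(len(u))
for row in sorted(set(v)):
    uu=u[v==row];print(row,uu.min(),uu.max())
th=np.radians(1.3);O=np.array([519.9,182.4]);ex=np.array([np.cos(th),np.sin(th)]);ey=np.array([-ex[1],ex[0]])
for n,x,y in [('rear-x',-30,-30),('rear+x',30,-30)]:
    P=O+x*ex+y*ey;print(n,pix(c,[P[0]/1e3,P[1]/1e3,.058]).round(1))
```

```text
78
217 285 285
218 285 285
219 286 286
238 286 288
239 286 289
240 286 289
241 286 289
242 286 289
243 286 289
244 286 289
245 287 289
246 287 289
247 287 289
248 287 289
249 287 289
250 287 289
251 287 289
252 287 289
253 287 289
254 287 289
255 287 289
256 287 289
257 287 289
258 287 289
259 287 289
260 287 289
rear-x [289.5 261.5]
rear+x [288.4 237.6]
```

The visible edges match the flush prediction within a pixel, about 2.6 mm: rear edge at column 289, rows 238–260. Handing in.

```bash
python3 -c "
from plant import close_job
print(close_job())"
```

```text
the job is handed in; nothing more can be done
None
```

I tapped the blanks flush, slid the carriage home under the head, and shot the bolt fully behind it; the job is handed in after about 34 s. A last top-view check put the stack's rear and side edges within a pixel (about 2.6 mm) of flush, but the nose and side fences themselves were hidden under the head.

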